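Wedge a plug-in relay just off its base

TASK

Pick up the aluminium wedge by its block and push its thin end, from the front, into the slot under the black relay until the relay has just lifted off its mustard base, by about 4 mm. Finish while still gripping the wedge there, lying flat on the base with the relay resting on it: do not let go. Lift the relay with the wedge only, never with the gripper, and leave the mirror, the hex keys and the coil former where they are.

Things in the scene. Friction and masses are not known exactly. Their poses are not given: they have to be found in the camera images.
- base: mustard relay base, plate 180 (x) x 100 (y) x 12 mm fixed to the bench; origin at the centre of its underside, z up, +x from its bare front part (where the wedge slides) to the relay at its back. Two 8 mm guide pins at x = +65, y = +-30 mm rise to 74 mm above the bench. Side of the bench and yaw vary; its front (-x) faces the robot's side, yaw within 0.35 rad
- relay (a joint): lift of the relay above its seat on the base, m: 0 seated, at most 0.015. Black box with grey top, 70 (x) x 76 (y) x 50 mm high, 0.35 to 0.7 kg, free to slide straight up and down on the pins, sinks by its weight; its centre is at x = +45 mm of the base. It stands on two side feet; between them a slot 44 mm wide, 8 mm high runs under it along the base's x, open at the front
- relay_mouth (a point): middle of the upper edge of the slot's front opening, in the relay's front face: at x = +10, y = 0 mm of the base and, when seated, 20 mm above the bench (8 mm above the base plate); rises with the relay
- wedge: loose aluminium wedge, 0.11 kg, flat on the bench; origin under the centre of its grip block, z up, +x to its thin end. Block 30 (x) x 24 (y) x 40 mm high; before it the nose, 24 mm wide, falls from 18 mm thick at x = +15 to 3 mm at the tip, x = +85 mm; underside flat. The relay begins to lift with the tip 23 mm inside the slot and rises 1 mm per 4.7 mm of push (4 mm at 42 mm)
- wedge_tip (a point): middle of the lower edge of the wedge's thin end, at x = +85 mm of the wedge
- mirror: bystander: chrome inspection mirror lying flat, disc 44 mm across on a short stem with a handle, 132 mm long, 10 mm high; origin on the bench 55 mm from the disc's centre
- hexkey0: bystander: steel hex key 6 mm thick, L of 75 x 26 mm, lying flat; origin under the middle of the long leg
- hexkey1: bystander: steel hex key 5 mm thick, L of 60 x 22 mm, lying flat; origin under the middle of the long leg
- former: bystander: white nylon coil former, an upright spool 36 mm across, 30 mm high; origin at the centre of its underside
There are look-alikes about, which are no part of the job. Several things look just like the base: the one meant starts farthest to the robot's left.

How it is judged:
By the outcome, as a careful person would: the job done as asked, in the order asked, and still so for the second after the job is handed in, while the arm keeps its last pose, push and grip.
It also fails if it takes over 45 s, if anything falls off the work surface, if the arm or the gripper's body presses on something with over 40 N, if the wrist force passes 120 N, or if a joint passes its speed limit or range.

ROBOT

A 6-joint arm with a two-finger parallel gripper is mounted at the origin on the work surface. World frame = base frame: x ahead of the robot, y to its left, z up, the work surface at z = 0. Lengths are in m, angles in rad, forces in N, time in s.
With the tool pointing down it reaches from about 0.375 to 0.925 m from the base axis. Payload 5.7 kg.
Tool frame: the origin (TCP) lies midway between the tips of the shut fingers; the grasp point (between the pads) lies 19 mm behind it; z points along the fingers, y is the line along which they close (so a half turn about z gives the same grasp; the last joint's range is limited). The gripper opens to 88 mm and grips with 3 to 60 N. Pads are 20 mm wide; open, the fingers measure 115 mm over their backs; the gripper's body (75 mm by 178 mm) begins 61 mm behind the grasp point.
Start: joints at [1.081, 0.359, 1.51, -0, 1.272, -0.115], TCP at [0.22, 0.558, 0.223] pointing down, gripper open.
Joint ranges: [-2.97, 2.97], [-1.01, 2.36], [0.21, 2.38], [-0.96, 4.11], [0.2, 2.71], [-2.98, 2.98]. Speed limits (rad/s): [2.39, 2.39, 3.14, 3.14, 3.14, 3.14].

INTERFACE

Orientations are given as [roll, pitch, yaw] about the fixed x, y, z axes, in that order (R = Rz(yaw) Ry(pitch) Rx(roll)).
In Python, from cell import bot, solver, eyes gives the robot as it stands. Calls block until the motion is done:
- bot.move_ptp(position, orientation): joint-space move of the TCP to a pose.
- bot.move_l(position, speed=0.15, ori=None, until_force=None): straight line of the TCP; ori=None keeps the orientation; speed is the mean speed in m/s. With until_force (N) it stops when the force on the tool has changed by that much, and returns True; else False.
- bot.goto_joints(angles): joint-space move.
- bot.gripper_open() and bot.clamp(): open the fingers fully, or close them until they stop; the grip force is fixed at half the most.
- bot.pause(seconds).
- solver.ik(position, orientation): joint angles nearest the present ones, or None.
- bot.observe(): the state.
- eyes.get_image(name): name is "scene" or "top" or "wrist"; returns the picture (420x560x3 uint8, red, green, blue); there is no depth.
- eyes.camera_model(name): a dict with "fx", "fy", "cx", "cy" (pixels), "eye" and "rotation" of the camera in the world. Camera axes: x right, y down, z forward; pixel columns grow to the right and rows downward; lengths in m; the calibration is good to about 2 mm. A picture is of the moment at which its call begins: read the wrist's pose just before it. camera_model takes no time and is no camera call; for the wrist camera it gives the pose at the moment of the call.
A pose or a line that the arm cannot do raises bot.MotionError and nothing moves.
- bot.sign_off(): hands the job in; it is judged then, once.
The state is a dict: "clock": time; "joints": joint angles; "joint_velocities": joint speeds; "joint_torque": joint torques, N m; "ee_pos": TCP position; "tcp_rot": TCP orientation; "contact_force": force on the tool from outside, world axes, zero at the start; "moment": the same for the moment, N m; "grip_width": finger opening in m; "grip_force": force on a finger pad.
Only numpy, scipy, OpenCV 4.12 (cv2) and the standard library are available. Lean on these libraries where they do the work, as an engineer would, in place of code of your own. Each camera call takes 0.05 s, during which the arm holds its last target. There are 200 camera calls.

## Working session

There is one attempt and no reset: what is moved stays moved. The work goes in short steps, each a Python script; the robot and the scene stay as the last script left them, time stands still between calls to the robot, and variables do not carry over. Pictures are saved under pics/ and viewed, at most 10 in all, crops included, and the job is handed in when it is done.

```bash
mkdir -p pics; ls; python3 - <<'E'
from cell import bot, solver, eyes
import cv2, numpy as np
for n in ("top","scene"):
    im=eyes.get_image(n); cv2.imwrite(f"pics/{n}0.png",im[:,:,::-1])
    m=eyes.camera_model(n); print(n,{k:np.round(v,3).tolist() for k,v in m.items()})
t=cv2.imread("pics/top0.png");
E
```

```text
pics
top {'fx': 542.461, 'fy': 542.461, 'cx': 282.628, 'cy': 213.178, 'eye': [0.423, -0.058, 1.274], 'rotation': [-2.99, 0.002, -1.559]}
scene {'fx': 442.876, 'fy': 442.876, 'cx': 278.824, 'cy': 210.863, 'eye': [0.847, 0.363, 0.711], 'rotation': [-2.533, 0.009, 2.576]}
```

View pics/top0.png

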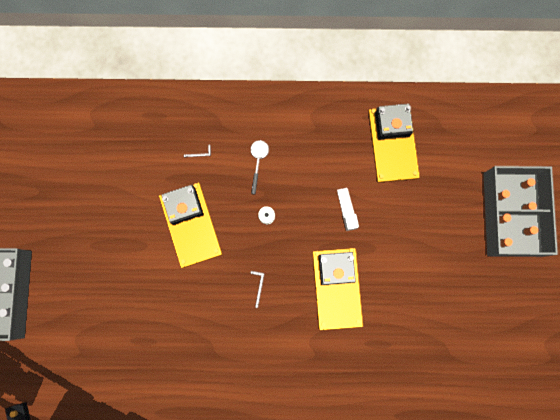

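View pics/scene0.png

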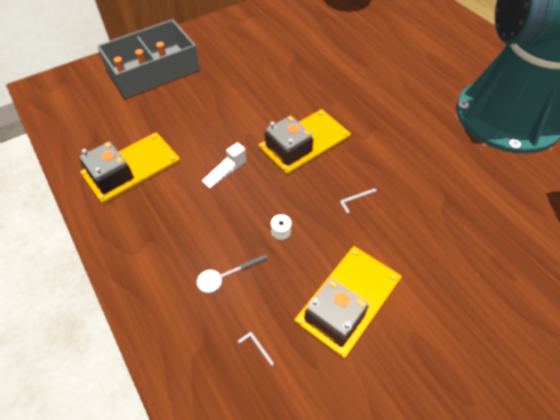

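The top view has +x up and +y left. There are three base look-alikes, at px (190,225), (394,145) and (338,288). The leftmost, (190,225), is the one meant. The wedge is the only one, at (348,208), with its block at the lower end (352,224) and its thin end up. The mirror (258,165), former (266,215) and hex keys (198,154) and (258,288) are bystanders.

```bash
cat > h.py <<'E'
from cell import bot, solver, eyes
import cv2, numpy as np
from scipy.spatial.transform import Rotation as R
def ray(m,px,z):
    px=np.atleast_2d(np.asarray(px,float)); r=np.asarray(m["rotation"],float)
    Rm=r if r.shape==(3,3) else R.from_euler("xyz",r).as_matrix()
    d=np.c_[(px[:,0]-m["cx"])/m["fx"],(px[:,1]-m["cy"])/m["fy"],np.ones(len(px))]@Rm.T
    e=np.asarray(m["eye"]); return (e+d*((z-e[2])/d[:,2])[:,None])[:,:2]
def yellow(im):
    h=cv2.cvtColor(im,cv2.COLOR_RGB2HSV); return cv2.inRange(h,(20,150,120),(35,255,255))
def white(im):
    h=cv2.cvtColor(im,cv2.COLOR_RGB2HSV); return cv2.inRange(h,(0,0,150),(180,70,255))
def blobs(mask,amin=60):
    cs,_=cv2.findContours(mask,cv2.RETR_EXTERNAL,cv2.CHAIN_APPROX_NONE)
    return [c[:,0] for c in cs if cv2.contourArea(c)>amin]
E
python3 - <<'E'
from h import *
im=cv2.imread("pics/top0.png")[:,:,::-1].copy(); m=eyes.camera_model("top")
for n,mk,z in(("Y",yellow(im),.012),("W",white(im),.01)):
    for c in blobs(mk):
        w=ray(m,c,z); r=cv2.minAreaRect((w*1000).astype(np.float32))
        if w[:,0].max()<.75: print(n,c.mean(0).round(),np.round(r[0]),np.round(r[1]),round(r[2],1),np.round(cv2.boxPoints(r)).tolist())
c=np.vstack([cv2.resize(im[130:290,a:a+140],None,fx=4,fy=3.7,interpolation=2) for a in(140,)]); d=cv2.resize(im[170:250,320:380],None,fx=4,fy=4)
c2=np.zeros((592,800,3),np.uint8); c2[:,:560]=c[:592]; c2[:320,560:]=d; cv2.imwrite("pics/crop1.png",c2[:,:,::-1])
E
```

```text
Y [190. 225.] [586. 164.] [180.  99.] 19.2 [[485.0, 182.0], [518.0, 88.0], [687.0, 147.0], [655.0, 241.0]]
W [258. 286.] [438.   4.] [82. 28.] 1.2 [[396.0, 17.0], [397.0, -11.0], [479.0, -9.0], [479.0, 18.0]]
W [338. 268.] [ 489. -183.] [69. 75.] 4.9 [[451.0, -148.0], [458.0, -224.0], [526.0, -218.0], [520.0, -142.0]]
W [  7. 290.] [421. 578.] [212.  37.] 4.9 [[314.0, 588.0], [317.0, 551.0], [529.0, 569.0], [525.0, 606.0]]
W [266. 215.] [609. -14.] [41. 38.] 0.8 [[589.0, 4.0], [589.0, -33.0], [630.0, -33.0], [629.0, 5.0]]
W [347. 209.] [ 629. -207.] [100.  31.] 13.7 [[577.0, -203.0], [584.0, -233.0], [681.0, -210.0], [674.0, -180.0]]
W [179. 204.] [638. 189.] [69. 76.] 19.4 [[593.0, 214.0], [618.0, 142.0], [683.0, 165.0], [658.0, 237.0]]
W [525. 210.] [ 631. -626.] [210. 136.] 0.1 [[526.0, -558.0], [526.0, -694.0], [736.0, -694.0], [736.0, -557.0]]
```

View pics/crop1.png

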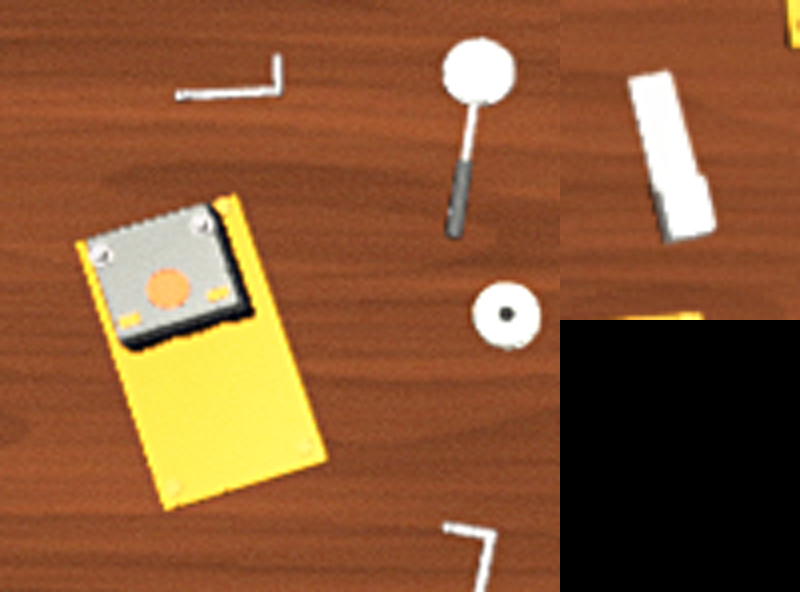

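The crop confirms the choice. The leftmost base has its relay at the back (crop 175,275) and a bare front part pointing at the robot, with a fitted rectangle of 180x99 mm. The wedge is at right, with its block at the lower end. Next I'll hover above the wedge for a wrist view.

```bash
python3 - <<'E'
from h import *
bot.move_ptp([.60,-.213,.22],[np.pi,0,.23])
o=bot.observe(); m=eyes.camera_model("wrist"); im=eyes.get_image("wrist")
print(o["clock"],np.round(o["ee_pos"],4),o["tcp_rot"],np.round(o["joints"],2),np.round(o["contact_force"],1)); print(m)
cv2.imwrite("pics/w1.png",im[:,:,::-1])
for c in blobs(white(im),500): 
    r=cv2.minAreaRect((ray(m,c,.0)*1000).astype(np.float32)); print(c.mean(0).round(),np.round(r[0]),np.round(r[1]),r[2])
E
```

```text
3.1167 [ 0.6002 -0.2121  0.22  ] [-3.14137542e+00 -1.22176518e-04  2.31319877e-01] [-0.45  0.41  1.43  0.    1.3   0.89] [1.1 0.6 0.8]
{'fx': 368.2464076763211, 'fy': 368.2464076763211, 'cx': 276.52465725542714, 'cy': 213.38188443643733, 'eye': array([ 0.67464688, -0.194167  ,  0.38251108]), 'rotation': array([ 2.85907825e+00,  3.50681811e-04, -1.33905322e+00])}
[231. 308.] [ 450. -187.] [77. 62.] 4.034375190734863
[276. 197.] [ 583. -215.] [34. 26.] 13.281858444213867
[ 82. 132.] [604.  -7.] [39. 53.] 13.278912544250488
[277. 141.] [ 640. -203.] [75. 25.] 12.77802848815918
```

View pics/w1.png

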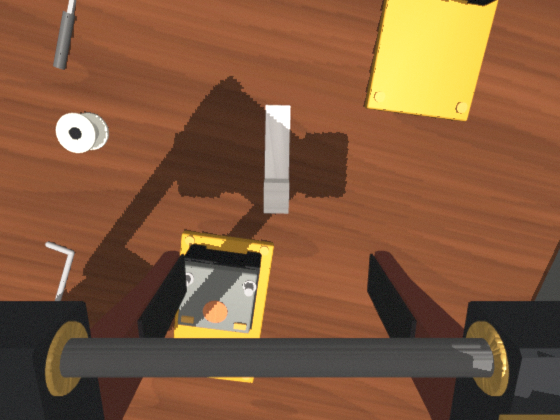

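The wrist view shows the wedge upright at columns 264–291: tip edge at row 105, block top at rows 181–213. Base look-alike number 3 is close by at its lower left, which the fingers should clear.

```bash
python3 - <<'E'
from h import *
m=eyes.camera_model("wrist"); im=cv2.imread("pics/w1.png")[:,:,::-1].copy()
B=blobs(white(im),500)
for i,z in((1,.04),(3,.003)):
    r=cv2.minAreaRect((ray(m,B[i],z)*1000).astype(np.float32)); print(np.round(r[0],1),np.round(r[1],1),r[2]); print(B[i].min(0),B[i].max(0))
tip=ray(m,[[265.5,105],[290.5,105]],.003); blk=ray(m,[[264,213],[289,213]],.04); blf=ray(m,[[264,184],[290,184]],.04)
y=np.arctan2(*(tip.mean(0)-blk.mean(0))[::-1]); u=np.array([np.cos(y),np.sin(y)])
print(tip,blk,blf,np.degrees(y), "len",np.linalg.norm(tip.mean(0)-blk.mean(0)), "org",tip.mean(0)-.085*u, blk.mean(0)+.015*u)
# other bases' near corner (z=.012)
for c in blobs(yellow(im),500): print("yel",np.round(ray(m,c,.012).max(0),3),np.round(ray(m,c[np.argmin(c[:,1])],.012),3))
E
```

```text
[ 593.  -212.9] [30.5 23.2] 13.279695510864258
[264 182] [288 213]
[ 640.1 -203. ] [74.4 25. ] 12.776325225830078
[265 105] [290 179]
[[ 0.67348659 -0.18316504]
 [ 0.67916263 -0.20722107]] [[ 0.57543975 -0.20504974]
 [ 0.58100043 -0.22860793]] [[ 0.60331434 -0.19875108]
 [ 0.60896765 -0.22270427]] 12.436819042671063 len 0.10046195377352984 org [ 0.59331921 -0.2134989 ] [ 0.5928681  -0.21359839]
yel [ 0.533 -0.136] [[ 0.533 -0.217]]
yel [ 0.809 -0.268] [[ 0.787 -0.269]]
```

```bash
python3 - <<'E'
from h import *
q=[np.pi,0,.226]; x,y=.593,-.2134
bot.move_l([x,y,.10],.15,q); bot.move_l([x,y,.009],.08)
bot.clamp(); o=bot.observe(); print(o["clock"],np.round(o["ee_pos"],4),o["grip_width"],o["grip_force"])
bot.move_l([x,y,.15],.15)
o=bot.observe(); print(o["clock"],o["grip_width"],np.round(o["contact_force"],1))
C=np.array([.586,.164]); Y=.336; p=C+np.array([np.cos(Y),np.sin(Y)])*-.130
bot.move_ptp([*p,.15],[np.pi,0,Y])
o=bot.observe();m=eyes.camera_model("wrist"); im=eyes.get_image("wrist"); cv2.imwrite("pics/w2.png",im[:,:,::-1])
print(o["clock"],np.round(o["ee_pos"],4),o["tcp_rot"],o["grip_width"],np.round(o["joints"],2))
for c in blobs(yellow(im),500):
    w=ray(m,c,.012); r=cv2.minAreaRect((w*1000).astype(np.float32)); print(c.mean(0),np.round(r[0]),np.round(r[1]),r[2])
E
```

```text
6.4 [ 0.593  -0.2134  0.0089] 0.023720598422743263 29.960483014583588
7.4917 0.02388292928078779 [ 0.3 -0.2 -1.5]
8.8417 [0.4644 0.1206 0.1501] [ 3.14101667e+00 -9.75184582e-04  3.35361753e-01] 0.023924450502301204 [ 0.11  0.27  1.85 -0.    1.02  1.35]
[521.96078431 388.76470588] [ 360. -169.] [32. 59.] 19.15432357788086
[544.04958678 301.57024793] [ 462. -141.] [87. 40.] 19.21898078918457
[278.08278581  66.22207622] [566. 157.] [87. 99.] 19.247581481933594
```

View pics/w2.png

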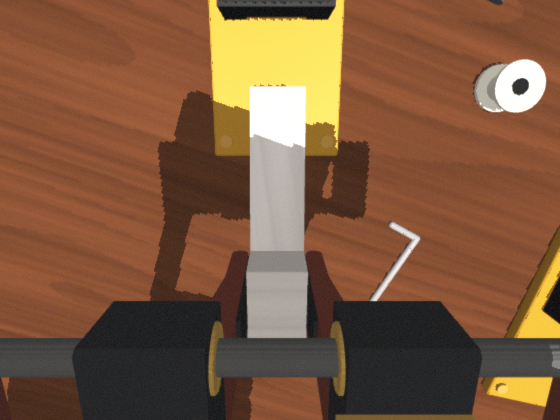

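The wedge is held straight, with its tip at (277,87). The bare front plate spans columns 215–339 at row 155, and the relay front is at row 18. I'll refine the base pose from this view.

```bash
python3 - <<'E'
from h import *
m=eyes.camera_model("wrist"); im=cv2.imread("pics/w2.png")[:,:,::-1].copy()
Y=.336;u=np.array([np.cos(Y),np.sin(Y)]);v=np.array([-u[1],u[0]]);C=np.array([.586,.164])
f=lambda px,z:[(round((w-C)@u*1000,1),round((w-C)@v*1000,1)) for w in ray(m,px,z)]
c=max(blobs(yellow(im),500),key=len)
l=[[c[c[:,1]==r,0].min(),r] for r in(40,70,100,130,150)];g=[[c[c[:,1]==r,0].max(),r] for r in(40,70,100,130,150)]
print("left",f(l,.012),"right",f(g,.012))
print("front",f([[225,c[c[:,0]==225,1].max()],[330,c[c[:,0]==330,1].max()]],.012))
print("relay foot line",f([[222,c[c[:,0]==222,1].min()],[330,c[c[:,0]==330,1].min()]],.012))
p=np.array(bot.observe()["ee_pos"]);zt=p[2]-.0089
print("tcp",(p[:2]-C)@u,(p[:2]-C)@v,"tip",f([[250,87],[305,87]],zt+.003))
E
```

```text
Traceback (most recent call last):
ValueError: zero-size array to reduction operation minimum which has no identity
```

```bash
python3 - <<'E'
from h import *
m=eyes.camera_model("wrist"); im=cv2.imread("pics/w2.png")[:,:,::-1].copy()
Y=.336;u=np.array([np.cos(Y),np.sin(Y)]);v=np.array([-u[1],u[0]]);C=np.array([.586,.164])
f=lambda px,z:[(round(float((w-C)@u*1000),1),round(float((w-C)@v*1000),1)) for w in ray(m,px,z)]
M=yellow(im)[:200,:400]
R_=[40,70,100,130,150]; col=lambda r:np.flatnonzero(M[r]); row=lambda c:np.flatnonzero(M[:,c])
print("left",f([[col(r)[0],r] for r in R_],.012),"right",f([[col(r)[-1],r] for r in R_],.012))
print("front",f([[c,row(c)[-1]] for c in(232,320)],.012),"relay",f([[c,row(c)[0]] for c in(232,320)],.012))
p=np.array(bot.observe()["ee_pos"]);zt=p[2]-.0089
print("tcp",(p[:2]-C)@u,(p[:2]-C)@v,"tip",f([[250,87],[305,87]],zt+.003))
E
```

```text
left [(-4.6, 48.9), (-25.6, 48.5), (-47.5, 48.0), (-70.4, 48.3), (-86.2, 39.3)] right [(-4.7, -49.0), (-25.7, -49.3), (-47.6, -49.5), (-70.5, -49.0), (-86.3, -48.9)]
front [(-86.2, 35.3), (-89.5, -36.1)] relay [(8.2, 32.0), (8.8, -32.9)]
tcp -0.12915503024194944 -0.0011003400548929218 tip [(-44.4, 10.8), (-44.4, -13.1)]
```

```bash
cat >> h.py <<'E'
Y=.336;u=np.array([np.cos(Y),np.sin(Y)]);v=np.array([-u[1],u[0]]);C=np.array([.586,.164])
P=lambda x,z:[*(C+x*u),z]
def st(t):
    o=bot.observe();p=np.array(o["ee_pos"]);F=np.array(o["contact_force"])
    print(t,round(o["clock"],2),"x %.4f y %.4f z %.4f"%((p[:2]-C)@u,(p[:2]-C)@v,p[2]),"Fu %.1f Fv %.1f Fz %.1f"%(F[:2]@u,F[:2]@v,F[2]),"w %.4f"%o["grip_width"],"My",np.round(o["moment"],2))
E
python3 - <<'E'
from h import *
q=[np.pi,0,Y]
bot.move_l(P(-.105,.15),.1,q); bot.move_l(P(-.100,.024),.12); st("low")
print(bot.move_l(P(-.060,.022),.06,until_force=6)); st("in15")
print(bot.move_l(P(-.060,.0185),.01,until_force=4)); st("down")
im=eyes.get_image("wrist"); cv2.imwrite("pics/w3.png",im[:,:,::-1])
E
```

```text
low 10.49 x -0.0996 y -0.0001 z 0.0245 Fu 0.2 Fv -0.0 Fz -1.3 w 0.0239 My [ 0.    0.11 -0.01]
False
in15 11.31 x -0.0605 y 0.0001 z 0.0218 Fu 0.0 Fv -0.3 Fz -2.0 w 0.0240 My [-0.07  0.11  0.01]
True
down 11.56 x -0.0604 y 0.0000 z 0.0209 Fu 0.1 Fv -0.8 Fz 5.6 w 0.0239 My [-0.1   0.09 -0.01]
```

View pics/w3.png

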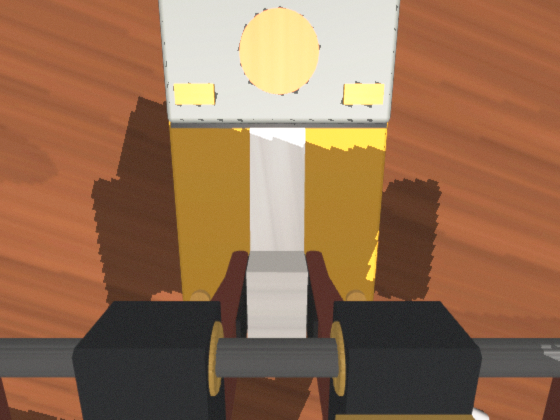

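The tip is in the slot, centred between the feet. The wedge is touching the plate at z 20.9 mm, as expected. Next is the push, and I'll track the relay's rise by its orange dot in the wrist view.

```bash
cat >> h.py <<'E'
def dot():
    "relay top height from orange-disc position and fwd edge; disc diameter in px vs. range (wrist)"
    out={}
    for n in("wrist","scene"):
        m=eyes.camera_model(n); im=eyes.get_image(n)
        h=cv2.cvtColor(im,cv2.COLOR_RGB2HSV); k=cv2.inRange(h,(5,110,120),(19,255,255))
        for c in blobs(k,80):
            (a,b),(w,g),_=cv2.fitEllipse(c.astype(np.float32))
            if .5<w/g<=1: print(" ",n,"disc %.1f %.1f  size %.1f %.1f"%(a,b,w,g), "at z62",[(round(float((q-C)@u*1000),2),round(float((q-C)@v*1000),2)) for q in ray(m,[[a,b]],.062)])
E
python3 - <<'E'
from h import *
dot(); z=.0207
for x in(-.053,-.047,-.041):
    print(bot.move_l(P(x,z),.02,until_force=30)); st("push"); dot()
E
```

```text
wrist disc 513.5 396.8  size 47.1 83.6 at z62 [(-95.69, -94.65)]
  wrist disc 459.2 167.9  size 271.9 342.8 at z62 [(-3.31, -60.04)]
  scene disc 341.7 298.9  size 12.6 14.0 at z62 [(31.73, -1.11)]
  scene disc 354.1 220.3  size 8.9 15.1 at z62 [(-105.06, -66.22)]
  scene disc 487.6 186.6  size 78.3 110.0 at z62 [(-319.62, 87.02)]
  scene disc 139.6 54.6  size 7.9 15.9 at z62 [(-191.36, -725.48)]
  scene disc 473.9 40.5  size 58.0 64.0 at z62 [(-725.76, -122.71)]
  scene disc 283.8 216.0  size 403.2 542.7 at z62 [(-36.21, -169.21)]
False
push 12.25 x -0.0533 y 0.0000 z 0.0209 Fu -2.4 Fv 0.2 Fz 5.3 w 0.0240 My [-0.17  0.51 -0.04]
  wrist disc 204.4 218.1  size 91.6 175.3 at z62 [(-13.54, 25.26)]
  wrist disc 459.8 167.8  size 270.0 343.9 at z62 [(3.91, -60.22)]
  scene disc 341.7 299.0  size 12.4 14.0 at z62 [(31.8, -1.05)]
  scene disc 351.4 223.1  size 9.4 15.2 at z62 [(-97.12, -66.78)]
  scene disc 486.7 187.8  size 78.6 112.3 at z62 [(-316.18, 86.83)]
  scene disc 118.2 62.1  size 8.2 16.0 at z62 [(-141.18, -743.56)]
  scene disc 139.7 54.4  size 7.9 15.5 at z62 [(-191.79, -725.92
[... 719 characters left out ...]
isc 284.4 215.9  size 402.2 545.5 at z62 [(-37.07, -168.49)]
False
push 13.35 x -0.0500 y 0.0003 z 0.0203 Fu -19.4 Fv -3.8 Fz 21.1 w 0.0239 My [-1.68  2.75 -0.09]
  wrist disc 204.0 224.5  size 90.3 161.9 at z62 [(-11.59, 25.63)]
  wrist disc 455.4 178.2  size 264.4 366.2 at z62 [(4.72, -58.14)]
  scene disc 341.7 298.9  size 12.8 13.9 at z62 [(31.73, -1.07)]
  scene disc 349.8 225.6  size 10.5 15.3 at z62 [(-91.11, -66.15)]
  scene disc 486.1 188.9  size 78.6 115.0 at z62 [(-312.9, 87.08)]
  scene disc 139.7 54.4  size 7.8 15.5 at z62 [(-191.82, -725.71)]
  scene disc 470.8 42.8  size 59.0 83.2 at z62 [(-712.76, -124.63)]
  scene disc 284.6 216.2  size 402.4 546.1 at z62 [(-36.79, -167.72)]
```

```bash
python3 - <<'E'
from h import *
o=bot.observe(); print(o["tcp_rot"]); 
im=eyes.get_image("wrist"); s=eyes.get_image("scene"); 
a=cv2.resize(im[80:345,180:380],None,fx=2,fy=2); b=cv2.resize(s[200:350,290:410],None,fx=3.3,fy=3.3)
k=np.zeros((530,796,3),np.uint8); k[:530,:400]=a; k[:495,400:]=b; cv2.imwrite("pics/p4.png",k[:,:,::-1])
E
```

```text
[-3.14052632  0.01721343  0.33712689]
```

View pics/p4.png

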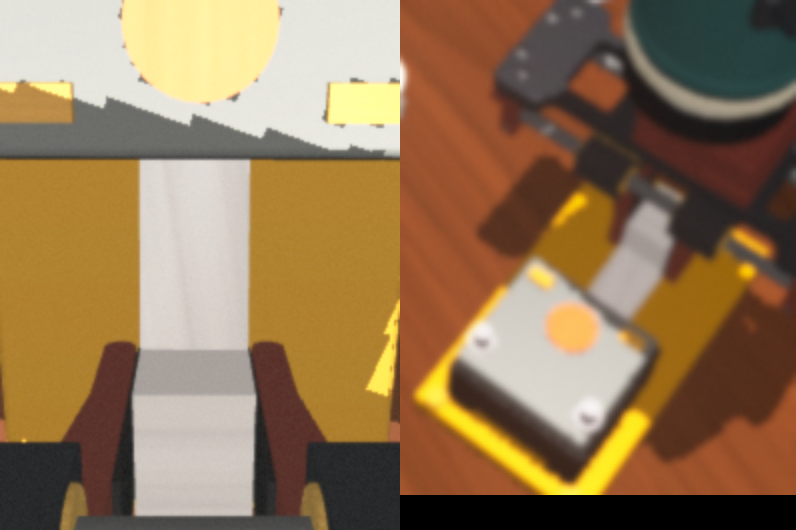

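The wedge is still straight, but the compliant arm has sagged onto the plate: Fz is 21 N and the tool has pitched by 1°. The resulting friction stalls the push. I'll raise the commanded z until the down-press is small, then continue in small steps.

```bash
cat >> h.py <<'E'
def disc():
    im=eyes.get_image("scene"); k=cv2.inRange(cv2.cvtColor(im,cv2.COLOR_RGB2HSV),(5,110,120),(19,255,255))
    for c in blobs(k,80):
        if np.hypot(*(c.mean(0)-[341,298]))<12:
            M=cv2.moments(c); print("   disc %.2f %.2f"%(M["m10"]/M["m00"],M["m01"]/M["m00"]))
def fz(): return bot.observe()["contact_force"][2]
E
python3 - <<'E'
from h import *
q=[np.pi,0,Y]; z=.0207; x=-.041; disc()
for i in range(6):
    if fz()<5: break
    z+=.001; bot.move_l(P(x,z),.01); st("z %.4f"%z)
disc()
E
```

```text
disc 341.69 298.95
z 0.0217 13.85 x -0.0482 y 0.0007 z 0.0203 Fu -12.3 Fv -1.0 Fz 7.7 w 0.0239 My [-1.08  2.17 -0.08]
z 0.0227 14.1 x -0.0475 y 0.0008 z 0.0206 Fu -9.8 Fv -1.5 Fz -2.0 w 0.0236 My [-0.73  1.64 -0.05]
   disc 341.96 298.69
```

```bash
cat >> h.py <<'E'
def px_per_mm():
    m=eyes.camera_model("scene"); Rm=R.from_euler("xyz",m["rotation"]).as_matrix()
    pr=lambda p:(lambda c:np.array([m["cx"]+m["fx"]*c[0]/c[2],m["cy"]+m["fy"]*c[1]/c[2]]))(Rm.T@(np.array(p)-m["eye"]))
    return (pr(P(.0318,.066))-pr(P(.0318,.062)))/4
E
python3 - <<'E'
from h import *
print(px_per_mm())
z=.0227; x=-.041
for i in range(14):
    p=np.array(bot.observe()["ee_pos"]); xa=(p[:2]-C)@u
    if xa>-.0395: break
    x+=.0015; z+=float(np.clip((fz()-3)*1e-4,-.0005,.0008))
    bot.move_l(P(x,z),.015)
    if i%2: st("x %.4f z %.4f"%(x,z)); disc()
E
```

```text
[ 0.06959556 -0.26201378]
x -0.0380 z 0.0223 14.66 x -0.0463 y 0.0010 z 0.0204 Fu -14.3 Fv -1.1 Fz 5.7 w 0.0239 My [-0.86  2.05 -0.07]
   disc 342.12 298.30
x -0.0350 z 0.0225 15.21 x -0.0434 y 0.0012 z 0.0204 Fu -13.3 Fv -0.0 Fz 4.2 w 0.0238 My [-0.76  2.09  0.02]
   disc 342.15 298.28
x -0.0320 z 0.0224 15.76 x -0.0406 y 0.0012 z 0.0204 Fu -14.7 Fv -0.0 Fz 4.4 w 0.0234 My [-0.75  2.07  0.  ]
   disc 342.05 298.29
```

```bash
cat >> h.py <<'E'
def marks(im):
    "centres of the two yellow marks on the relay top, wrist view (fits into the grey top)"
    h=cv2.cvtColor(im,cv2.COLOR_RGB2HSV); k=cv2.inRange(h,(15,90,60),(40,255,255))
    o=[]
    for c in blobs(k,250):
        (cx,cy),(w,g),_=cv2.minAreaRect(c); 
        if 25<max(w,g)<60 and 12<min(w,g)<32 and cy<260: o.append((cx,cy))
    return sorted(o)
E
python3 - <<'E'
from h import *
im=cv2.imread("pics/w3.png")[:,:,::-1].copy(); print("w3",marks(im))
z=.0224; x=-.032
for i in range(10):
    p=np.array(bot.observe()["ee_pos"]); xa=(p[:2]-C)@u
    if xa>-.0350: break
    x+=.0015; z+=float(np.clip((fz()-3)*1e-4,-.0005,.0008))
    bot.move_l(P(x,z),.015)
st("x %.4f z %.4f"%(x,z)); disc()
m=eyes.camera_model("wrist"); im=eyes.get_image("wrist"); cv2.imwrite("pics/w5.png",im[:,:,::-1]); print(marks(im),m)
E
```

```text
w3 [(194.0, 93.5), (363.0, 93.5)]
x -0.0245 z 0.0226 17.31 x -0.0312 y 0.0011 z 0.0203 Fu -7.9 Fv 0.4 Fz -2.8 w 0.0239 My [-0.55  1.72  0.04]
   disc 342.07 297.62
[(199.5, 191.5), (363.5, 192.0)] {'fx': 368.2464076763211, 'fy': 368.2464076763211, 'cx': 276.52465725542714, 'cy': 213.38188443643733, 'eye': array([0.63056291, 0.18082505, 0.18170138]), 'rotation': array([ 2.84500981e+00,  2.21844615e-03, -1.23396628e+00])}
```

View pics/w5.png

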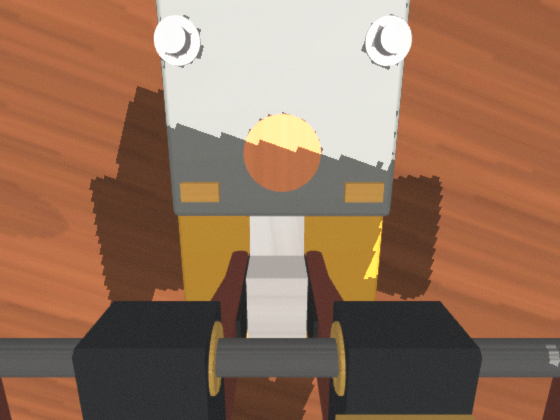

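```bash
python3 - <<'E'
from h import *
from scipy.optimize import brentq
m=eyes.camera_model("wrist")
# w3 camera from the hover pose: offset in heading frame
h0=np.array([.6002,-.2121,.22]); e0=np.array([.67464688,-.194167,.38251108]); a=.2313
d=R.from_euler("z",Y-a).apply(e0-h0); m3=dict(m,eye=np.array(P(-.0604,.0209))+d,rotation=np.array([2.85907825,.00035,-1.33905322+Y-a]))
w=ray(m3,[(194,93.5),(363,93.5)],.062); S=np.linalg.norm(w[1]-w[0]); print("S",S,(w.mean(0)-C)@u)
for px in([(199.5,191.5),(363.5,192)],):
    g=lambda z:np.linalg.norm(np.diff(ray(m,px,z),axis=0))-S
    z=brentq(g,.05,.09); w2=ray(m,px,z); print("lift by spacing",z-.062,"x",(w2.mean(0)-C)@u)
    gx=lambda z:(ray(m,px,z).mean(0)-w.mean(0))@u
    for zz in(.062,.064,.066,.068): print(zz,gx(zz))
disc();disc();st("")
E
```

```text
S 0.05300983455761574 0.020087941297129683
lift by spacing 0.0038200230036862792 x 0.019520307529990337
0.062 -0.0014940311552548709
0.064 -0.0010090092654801315
0.066 -0.0005239873757052873
0.068 -3.8965485930538575e-05
   disc 342.07 297.62
   disc 342.07 297.62
 17.51 x -0.0312 y 0.0010 z 0.0203 Fu -8.5 Fv -0.2 Fz -2.1 w 0.0239 My [-0.65  1.75  0.04]
```

The relay's lift reads 3.8 mm from the mark spacing, about 4.2 mm from the arm pose and about 5 mm from the scene disc, which is the coarsest. I'll press the wedge lightly flat, confirm it is stable, then hand in.

```bash
python3 - <<'E'
from h import *
x=-.0245; z=.0226
for i in range(4):
    if fz()>2: break
    z-=.0003; bot.move_l(P(x,z),.01); st("z %.4f"%z)
bot.pause(.7); st("settled"); disc(); print(bot.observe()["tcp_rot"])
m=eyes.camera_model("wrist"); px=marks(eyes.get_image("wrist")); print(px,[np.linalg.norm(np.diff(ray(m,px,zz),axis=0)) for zz in(.065,.066,.067)])
E
```

```text
z 0.0223 17.76 x -0.0312 y 0.0011 z 0.0203 Fu -10.0 Fv 0.4 Fz 1.4 w 0.0237 My [-0.63  1.88 -0.04]
z 0.0220 18.01 x -0.0313 y 0.0011 z 0.0203 Fu -11.4 Fv 0.7 Fz 4.3 w 0.0237 My [-0.66  2.04  0.  ]
settled 18.71 x -0.0312 y 0.0011 z 0.0203 Fu -11.2 Fv 0.6 Fz 4.5 w 0.0239 My [-0.63  2.03 -0.02]
   disc 342.07 297.62
[-3.13948298  0.01385884  0.33647878]
[(199.5, 191.5), (364.0, 192.0)] [np.float64(0.0535421458076773), np.float64(0.053083311043342116), np.float64(0.05262447627900696)]
```

The wedge is flat and stable, and the mark spacing still gives about 4 mm of lift.

```bash
python3 -c "
from cell import bot
print(bot.sign_off())"
```

```text
the job is handed in; nothing more can be done
None
```

The job is handed in: the wedge is still gripped and pressed flat on the leftmost base, with the relay resting on it about 4 mm off its seat (camera and arm-pose estimates 3.8 to 5 mm), after about 19 s.

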